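Feed a loudspeaker driver through the chute flap

ROBOT

A 7-joint arm with a two-finger parallel gripper is mounted at the origin on the work surface. World frame = base frame: x ahead of the robot, y to its left, z up, the work surface at z = 0. Lengths are in m, angles in rad, forces in N, time in s.
With the tool pointing down it reaches from about 0.4 to 0.85 m from the base axis. Payload 10.4 kg.
Tool frame: the origin (TCP) lies at the very end of the fingers, on their centre line; the grasp point (between the pads) lies 19 mm behind it; z points along the fingers, y is the line along which they close (so a half turn about z gives the same grasp; the last joint's range is limited). The gripper opens to 87 mm and grips with 3 to 60 N. Pads are 19 mm wide; open, the fingers measure 117 mm over their backs; the gripper's body (75 mm by 190 mm) begins 51 mm behind the grasp point.
Start: joints at [-1.372, 0.332, -0.065, 1.46, 0.022, 1.35, -0.088], TCP at [0.137, 0.61, 0.223] pointing down, gripper open.
Joint ranges: [-2.6, 2.6], [-0.5, 2.12], [-1.47, 1.34], [0.16, 2.42], [-1.27, 4.41], [0.06, 2.06], [-2.6, 2.6]. Speed limits (rad/s): [2.22, 2.22, 2.79, 2.79, 3.14, 3.14, 3.14].

INTERFACE

Orientations are given as a unit quaternion [x, y, z, w].
In Python, from bench import r gives the robot as it stands.
- The arm moves only by the shell command python3 -m crank 'ROWS' [FORCE]. ROWS is JSON, a list that holds one entry, the list of rows, each a list of 5 numbers: the shift along the tool's x, y, z in mm, then the turn about the tool's z in degrees, then the opening, from -1 (shut) to 1 (fully open). A call has 1 to 20 rows; each row is the pose to reach, as a shift and turn from the pose commanded when the call began, along the tool's axes at that moment; what a row does not reach only later rows make up. A row lasts 1/10 s, in which the tool goes at most 50 mm and 8.59 degrees, less where a joint would pass 70% of its speed; a pose out of reach is approached as far as the arm can. A call with a gripper value outside its range is refused whole. The fingers move at their own pace and stop on an object; FORCE is the grip in N (left out, the last holds). Time passes only in rows, so rows that repeat a pose let the fingers close. It gives the time, the measured TCP pose, the force, the opening and the grip force at its end, in the units of the state.
- r.read_state(): the state, without advancing time (a new reading comes with each control period).
- r.camera(name): name is "scene" or "top"; returns a dict with "image" (480x640x3 uint8, red, green, blue), "vfov" (degrees; the focal length in pixels is half the picture's height over the tangent of half this angle, whatever the lens; pixels are square), "cx", "cy" (the principal point, pixels), "k1" (the pictures are not rectified: a ray, as slopes to the right and down, at radius r is drawn at 1 + k1 r^2 times it, then the intrinsics apply), "eye" and "attitude" of the camera in the world. Camera axes: x right, y down, z forward; pixel columns grow to the right and rows downward; lengths in m; the calibration is good to about 2 mm. A picture is of the moment at which its call begins. There is no depth.
- r.close_job(): hands the job in; it is judged then, once.
The state is a dict: "time": time; "joint_positions": joint angles; "joint_vel": joint speeds; "joint_torque": joint torques, N m; "ee_pos": TCP position; "eef_rot": TCP orientation; "ft_force": force on the tool from outside, world axes, zero at the start; "torque": the same for the moment, N m; "width": finger opening in m; "grip_force": force on a finger pad.
Only numpy, scipy, OpenCV 4.12 (cv2) and the standard library are available. Lean on these libraries where they do the work, as an engineer would, in place of code of your own. Each camera call takes 0.05 s, during which the arm holds its last target. There are 200 camera calls.

TASK

Push the round loudspeaker driver along the metal deck of the chute, against the hanging flap and on through it, until it slides down into the tray on the far side, then draw back so that the flap swings fully shut behind it. Only push it: keep it flat on the deck, neither lifted nor tipped over, and leave the other things on the desk where they are.

Things in the scene. Friction and masses are not known exactly. Their poses are not given: they have to be found in the camera images.
- chute: Fixed sheet-metal feed chute on the desk. Origin: on the desk, directly under the flap's hinge, on the centre line; +y is the feed direction, x runs across, z up. Flat deck, top 120 mm above the desk, 200 mm wide, from y = -240 mm (open end) to +30 mm. Lips 18 mm high stand on its edges (x = +-98 mm) up to y = -90 mm; then guides 26 mm high funnel in to x = +-55 mm at y = -15 mm.
- doorway (a point): Middle of the doorway's sill on the deck, at chute y = 0. The doorway is 108 mm wide between posts 8 mm thick that rise 76 mm above the deck; the round hinge bar across the top, 8 mm thick (11 mm with the flap's tube), has its axis 68 mm above the deck. Nothing stands above the bar and posts. Axes as the chute's.
- deck_end (a point): Middle of the far edge of the deck, 30 mm past the doorway. From here a slippery white slide (friction about 0.25) goes down at 36 degrees and eases into the tray. A driver whose centre is pushed past this edge tips onto the slide and goes down by itself. Cheeks at x = +-58 mm, 20 mm higher than the deck, stand beside the slide. Axes as the chute's.
- tray_floor (a point): Middle of the open tray's floor of the same slippery plastic, 190 mm past the doorway, 53 mm above the desk; level from y = 149 to 266 mm of the chute, 112 mm wide; sides reach 85 mm and the end wall 110 mm above the desk. Axes as the chute's.
- flap (a joint): Angle of the aluminium flap hanging from the hinge bar and closing the doorway: 98 mm wide, 3 mm thick, lower edge 65 mm below the hinge axis (3 mm over the deck). 0 = hanging shut; grows to 1.6 rad as it swings inward, in the feed direction; it cannot swing outward. 60 g, no spring or latch: it falls shut by its weight and rests on whatever is under it.
- driver_center (a point): Centre (half-way up, 23 mm above its underside) of the loose loudspeaker driver, a dark steel disc 80 mm across and 32 mm high with a black cap 54 mm across on top, 46 mm high in all, about 0.45 kg. It starts flat on the deck before the flap. z is its axis.
- tape: Roll of tape, 90 mm across, 25 mm high, on the desk beside the chute; leave alone. Origin at the centre of its underside.
- horn: Small white horn standing mouth down on the desk, 110 mm across, 95 mm high; leave alone. Origin at the centre of its underside.
- screwdriver: Screwdriver lying on the desk on the robot's side of the chute; leave alone. Origin under its middle.
- carton: Closed cardboard carton 90 x 120 x 70 mm on the desk beside the chute; leave alone. Origin at the centre of its underside.
Things that resemble listed ones, but are neither listed nor needed, are in the scene too. What is meant by the part that bears driver_center is not red, and is the larger of those in its own colour.

How it is judged:
By the outcome, as a careful person would: the job done as asked, in the order asked, and still so for the second after the job is handed in, with the robot touching nothing.
It also fails if it takes over 35 s, if anything falls off the work surface, if the arm or the gripper's body presses on something with over 40 N, if the wrist force passes 120 N, or if a joint passes its speed limit or range.

## Working session

There is one attempt and no reset: what is moved stays moved. The work goes in short steps, Python scripts to look and compute and a shell command to move; the robot and the scene stay as the last step left them, time stands still between calls to the robot, and variables do not carry over. Pictures are saved under pics/ and viewed, at most 10 in all, crops included, and the job is handed in when it is done.

```bash
mkdir -p pics
python3 - <<'E'
from bench import r
import cv2
for n in ("scene","top"):
    c=r.camera(n); cv2.imwrite(f"pics/{n}0.png",c["image"][:,:,::-1]); print({k:v for k,v in c.items() if k!="image"})
s=r.read_state(); print(s["time"],s["ee_pos"],s["eef_rot"],s["width"],s["ft_force"])
E
```

```text
{'vfov': 42.95839892211413, 'cx': 313.4297848594982, 'cy': 230.74926303506035, 'k1': 0.021504624782127554, 'eye': array([ 1.27178349, -0.04028969,  0.73936988]), 'attitude': array([ 0.69060767,  0.59131069, -0.27938783, -0.3087963 ])}
{'vfov': 55.24802147211039, 'cx': 319.0598213032641, 'cy': 232.00788700397672, 'k1': -0.00451752941264343, 'eye': array([0.4586415 , 0.05064488, 0.82076016]), 'attitude': array([ 0.71163772, -0.69675734,  0.04955158, -0.07513726])}
0.1 [0.13739748 0.60934832 0.22183017] [ 1.10659204e-01  9.93858205e-01 -6.37437113e-04 -4.36955216e-05] 0.08670173425330334 [-0.60429916 -0.43893498  0.7824892 ]
```

View pics/scene0.png

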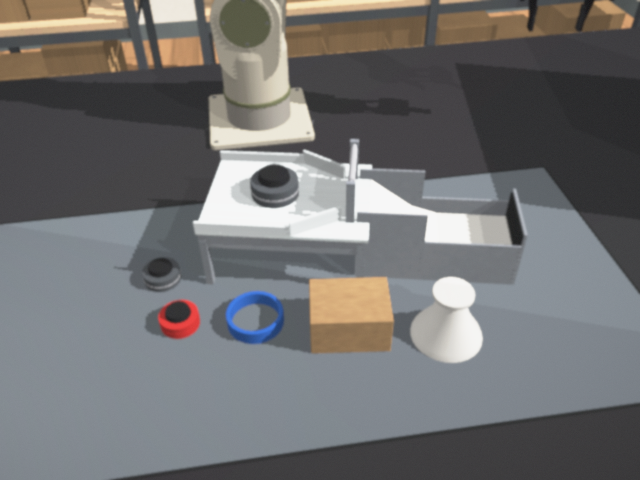

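View pics/top0.png

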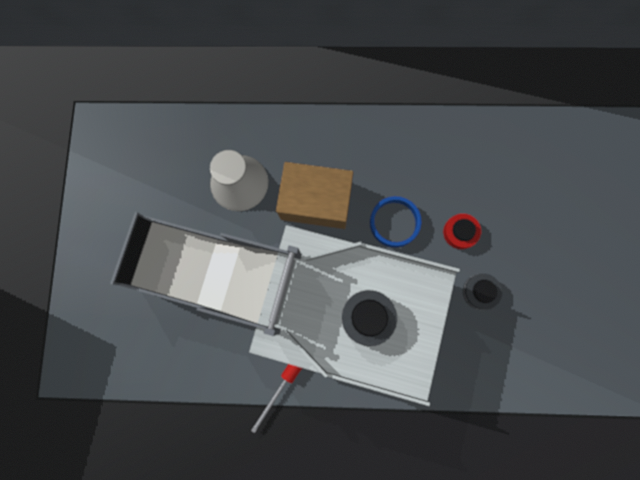

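The scene picture shows the driver on the deck at (275,183), with the bar and posts at about (353,185) and the tray at (470,230). In the top picture the driver's cap is at (370,317), the open-end lip corners are at (458,270) and (429,403), the bar ends are at (294,250) and (271,331), and the tray's end-wall corners are at (141,215) and (114,283).

```bash
cat > h.py <<'E'
import numpy as np, cv2
from scipy.spatial.transform import Rotation as R
from scipy.optimize import least_squares
def setup(c):
    f=240/np.tan(np.radians(c["vfov"]/2)); return f,R.from_quat(c["attitude"]).as_matrix(),np.array(c["eye"])
def proj(c,P):
    f,M,e=setup(c); q=(np.atleast_2d(P)-e)@M; s=q[:,:2]/q[:,2:]; s=s*(1+c["k1"]*(s**2).sum(1,keepdims=True))
    return s*f+[c["cx"],c["cy"]]
def back(c,uv,z):
    f,M,e=setup(c); d=(np.array(uv,float)-[c["cx"],c["cy"]])/f; s=d.copy()
    for _ in range(5): s=d/(1+c["k1"]*(s@s))
    v=M@np.r_[s,1]; return e+v*(z-e[2])/v[2]
def chute(p,P): # p=x,y,yaw
    P=np.atleast_2d(P); Q=P.copy().astype(float); c,s=np.cos(p[2]),np.sin(p[2])
    Q[:,0]=p[0]+c*P[:,0]-s*P[:,1]; Q[:,1]=p[1]+s*P[:,0]+c*P[:,1]; return Q
E
python3 - <<'E'
from h import *; from bench import r
t=r.camera("top"); s=r.camera("scene")
for uv,z in [((458,270),.138),((429,403),.138),((294,250),.196),((271,331),.196),((141,215),.11),((114,283),.11),((370,317),.166)]: print(uv,back(t,uv,z).round(4))
print("scene cap",back(s,(275,175),.166).round(4))
M=np.array([[.098,-.24,.138],[-.098,-.24,.138],[.058,0,.196],[-.058,0,.196],[.058,.268,.11],[-.058,.268,.11]])
U=np.array([(458,270),(429,403),(294,250),(271,331),(141,215),(114,283)])
o=least_squares(lambda p:(proj(t,chute(p,M))-U).ravel(),[.45,.1,.2]); p=o.x
print(p,np.degrees(p[2]),o.fun.reshape(-1,2).round(1))
for n,c in(("top",t),("scene",s)):
    im=c["image"][:,:,::-1].copy()
    for q in list(proj(c,chute(p,np.vstack([M,[[.1,-.24,.12],[-.1,-.24,.12],[0,0,.12],[0,.03,.12],[.055,-.015,.146],[-.055,-.015,.146],[0,.19,.053]]])))): cv2.circle(im,tuple(int(round(a)) for a in q),2,(0,0,255),-1)
    d=back(t,(370,317),.166); 
    for rr,z in((.027,.166),(.04,.152)):
        a=np.linspace(0,6.28,40); q=proj(c,np.c_[d[0]+rr*np.cos(a),d[1]+rr*np.sin(a),0*a+z]); cv2.polylines(im,[np.int32(q.round())],True,(0,255,0),1)
    cv2.imwrite(f"pics/{n}1.png",im[120:420,100:500] if n=="top" else im[120:300,180:540])
E
python3 -c "
import cv2,numpy as np
a=cv2.imread('pics/top1.png');b=cv2.imread('pics/scene1.png')
a=cv2.resize(a,(400,300));b=cv2.copyMakeBorder(b,0,0,0,40,cv2.BORDER_CONSTANT)
cv2.imwrite('pics/both1.png',np.vstack([a,b]))"
```

```text
(458, 270) [ 0.527  -0.1297  0.138 ]
(429, 403) [ 0.3384 -0.0839  0.138 ]
(294, 250) [0.5441 0.1086 0.196 ]
(271, 331) [0.4342 0.1358 0.196 ]
(141, 215) [0.6079 0.3653 0.11  ]
(114, 283) [0.4981 0.3981 0.11  ]
(370, 317) [0.4557 0.0016 0.166 ]
scene cap [0.4658 0.0028 0.166 ]
[ 0.48959464  0.12344985 -0.24213189] -13.873135514703653 [[ 2.3 -0.1]
 [ 1.5  1.2]
 [-0.6 -1.3]
 [-1.2  0.7]
 [-2.6 -1.4]
 [ 0.3  0.4]]
```

View pics/both1.png

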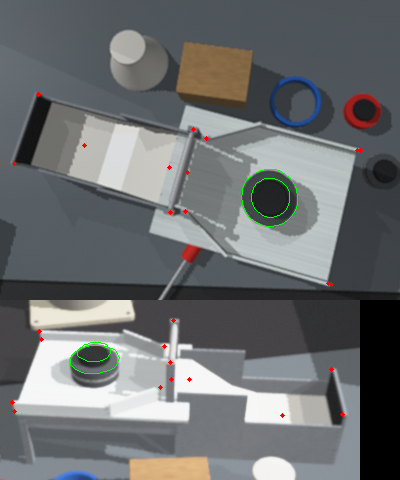

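The chute fit reprojects to within 3 px in both views. The driver is the dark disc on the deck. The fingers stay vertical, so they stop at the hinge bar. With the tip about 13 mm over the deck, the gripper body clears the bar and posts, and the finger fronts can go to y ≈ -6, which puts the driver's centre at about +34. Next I work out the approach.

```bash
cat >> h.py <<'E'
P0=[0.4896,0.12345,-0.24213]
def rows(s,W): # world points -> tool-frame mm shifts
    M=R.from_quat(s["eef_rot"]).as_matrix(); return ((np.atleast_2d(W)-s["ee_pos"])@M*1e3).round(1)
def tochute(W):
    d=np.array(W)[:2]-P0[:2]; c,s=np.cos(P0[2]),np.sin(P0[2]); return np.r_[c*d[0]+s*d[1],-s*d[0]+c*d[1]]*1e3
def info(s):
    M=R.from_quat(s["eef_rot"]).as_matrix(); f=np.degrees(np.arctan2(M[1,0],M[0,0])); 
    print("t",s["time"],"tcp",s["ee_pos"].round(4),"chute",tochute(s["ee_pos"]).round(1),"turn to feed",round(f-np.degrees(P0[2])-90,2),"F",s["ft_force"].round(1),"w",s["width"],"q",np.round(s["joint_positions"],2))
E
python3 - <<'E'
from h import *; from bench import r
s=r.read_state(); info(s)
e=chute(P0,[[-.003,-.205,.24]])[0]
print(e,tochute([.4557,.0016]),rows(s,[[.33,.5,.26],[.42,.35,.26],[.47,.2,.26],e,[e[0],e[1],.133]]))
E
```

```text
t 0.2 tcp [0.1374 0.6095 0.2221] chute [-458.5  387.4] turn to feed 91.17 F [ 0.  -0.5  0.3] w 0.08701737845880952 q [-1.37  0.33 -0.06  1.46  0.02  1.35 -0.09]
[ 0.43753445 -0.07485073  0.24      ] [  -3.69501819 -126.42380844] [[-212.   -64.5  -37.8]
 [-332.7 -191.   -37.7]
 [-414.5 -326.4  -37.6]
 [-443.3 -601.6  -17.4]
 [-443.3 -601.5   89.6]]
```

```bash
python3 -m crank '[[[-50,-10,-20,8,-0.54],[-98,-22,-38,16,-0.54],[-145,-38,-38,24,-0.54],[-190,-58,-38,32,-0.54],[-230,-86,-38,40,-0.54],[-265,-120,-38,48,-0.54],[-299,-155,-38,56,-0.54],[-330,-190,-38,64,-0.54],[-356,-232,-38,72,-0.54],[-380,-275,-38,80,-0.54],[-400,-320,-38,88,-0.54],[-414,-365,-38,91.2,-0.54],[-425,-412,-38,91.2,-0.54],[-432,-460,-38,91.2,-0.54],[-438,-508,-38,91.2,-0.54],[-443,-555,-30,91.2,-0.54],[-443.3,-601.6,-18,91.2,-0.54],[-443.3,-601.6,-18,91.2,-0.54],[-443.3,-601.6,-18,91.2,-0.54],[-443.3,-601.6,-18,91.2,-0.54]]]' 20
python3 - <<'E'
from h import *; from bench import r
s=r.read_state(); info(s)
e=chute(P0,[[-.003,-.205,.133]])[0]; print(rows(s,[e]))
E
```

```text
time: 2.2
ee_pos: [0.4379, -0.0736, 0.2407]
eef_rot: [0.787, 0.617, 0.0, -0.0]
ft_force: [0.2, 0.0, 0.4]
width: 0.02
grip_force: 0.0
t 2.2 tcp [ 0.4379 -0.0736  0.2407] chute [  -3.  -203.7] turn to feed 0.05 F [0.2 0.  0.4] w 0.02004440758163778 q [-0.66 -0.15  0.67  1.91  0.1   1.35 -0.26]
[[ -1.4  -0.  107.7]]
```

```bash
python3 -m crank '[[[-1,0,40,0,-0.54],[-1,0,80,0,-0.54],[-1,0,107.5,0,-0.54],[-1,0,107.5,0,-0.54],[-1,0,107.5,0,-0.54],[10,0,107.5,0,-0.54],[20,0,107.5,0,-0.54],[28,0,107.5,0,-0.54],[36,0,107.5,0,-0.54],[44,0,107.5,0,-0.54],[52,0,107.5,0,-0.54],[60,0,107.5,0,-0.54],[68,0,107.5,0,-0.54],[68,0,107.5,0,-0.54]]]'
python3 - <<'E'
from h import *; from bench import r
s=r.read_state(); info(s)
t=r.camera("top");c=r.camera("scene")
cv2.imwrite("pics/m1.png",np.hstack([t["image"][180:430,200:500],c["image"][60:310,150:450]])[:,:,::-1])
E
```

```text
time: 3.6
ee_pos: [0.4546, -0.0078, 0.1335]
eef_rot: [0.787, 0.617, 0.0, 0.0]
ft_force: [1.2, -1.1, 0.6]
width: 0.0201
grip_force: 0.3
t 3.6 tcp [ 0.4546 -0.0078  0.1335] chute [  -2.5 -135.9] turn to feed 0.02 F [ 1.2 -1.1  0.6] w 0.02009168669149934 q [-0.73  0.01  0.65  2.04 -0.    1.1  -0.31]
```

View pics/m1.png

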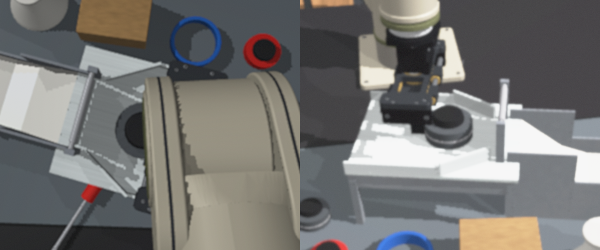

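The driver is ahead of the fingers, flat, with its cap at about (298,172) in the full scene image. I continue until it is under the flap.

```bash
python3 -m crank '[[[8,0,0,0,-0.54],[16,0,0,0,-0.54],[24,0,0,0,-0.54],[32,0,0,0,-0.54],[40,0,0,0,-0.54],[48,0,0,0,-0.54],[56,0,0,0,-0.54],[64,0,0,0,-0.54],[72,0,0,0,-0.54],[72,0,0,0,-0.54]]]'
python3 - <<'E'
from h import *; from bench import r
s=r.read_state(); info(s)
t=r.camera("top");c=r.camera("scene")
print(proj(c,chute(P0,[[-.002,-.0645+.0482,.166]])))
cv2.imwrite("pics/m2.png",np.hstack([t["image"][180:430,200:500],c["image"][60:310,200:500]])[:,:,::-1])
E
```

```text
time: 4.7
ee_pos: [0.4715, 0.0629, 0.133]
eef_rot: [0.787, 0.617, 0.0, -0.0]
ft_force: [-0.1, -0.3, 0.5]
width: 0.0206
grip_force: 0.0
t 4.7 tcp [0.4715 0.0629 0.133 ] chute [ -3.1 -63.2] turn to feed 0.06 F [-0.1 -0.3  0.5] w 0.020599341263736318 q [-0.79  0.07  0.59  1.98 -0.04  1.1  -0.42]
[[341.25931134 174.78530869]]
```

View pics/m2.png

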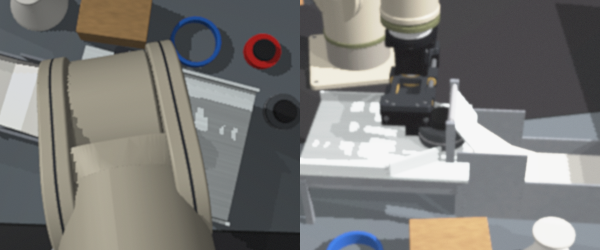

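```bash
python3 -m crank '[[[4,0,0,0,-0.54],[11,0,0,0,-0.54],[23,0,0,0,-0.54],[46,0,0,0,-0.54],[46,0,0,0,-0.54],[46,0,0,0,-0.54]]]'
python3 - <<'E'
from h import *; from bench import r
s=r.read_state(); info(s)
c=r.camera("scene")
cv2.imwrite("pics/m3.png",cv2.resize(c["image"][80:320,200:560],(720,480))[:,:,::-1])
E
```

```text
time: 5.4
ee_pos: [0.4822, 0.1063, 0.1329]
eef_rot: [0.787, 0.617, -0.0, -0.0]
ft_force: [-1.0, -0.8, -0.4]
width: 0.02
grip_force: 0.0
t 5.4 tcp [0.4822 0.1063 0.1329] chute [ -3.1 -18.4] turn to feed 0.04 F [-1.  -0.8 -0.4] w 0.020001400434212127 q [-0.83  0.12  0.56  1.94 -0.07  1.1  -0.48]
```

View pics/m3.png

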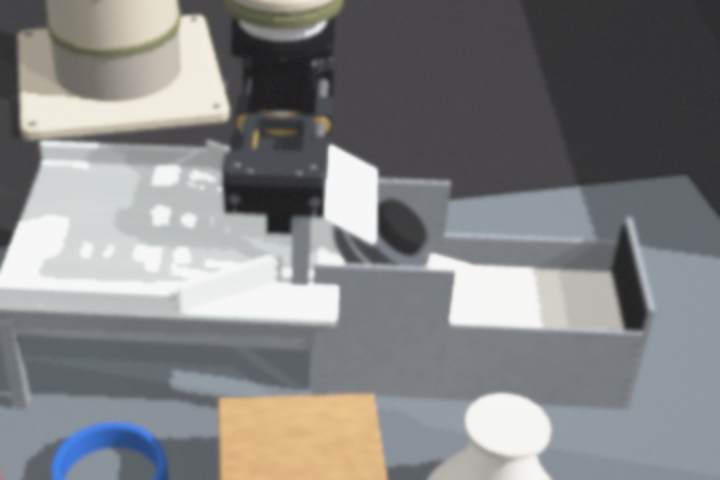

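The driver has tipped onto the slide and the flap is riding on it. I draw the gripper back.

```bash
python3 -m crank '[[[0,0,0,0,-0.54],[0,0,0,0,-0.54],[-15,0,0,0,-0.54],[-40,0,0,0,-0.54],[-75,0,0,0,-0.54],[-115,0,0,0,-0.54],[-150,0,0,0,-0.54],[-180,0,-20,0,-0.54],[-190,0,-60,0,-0.54],[-190,0,-100,0,-0.54],[-190,0,-120,0,-0.54],[-190,0,-120,0,-0.54],[-190,0,-120,0,-0.54],[-190,0,-120,0,-0.54]]]'
python3 - <<'E'
from h import *; from bench import r
s=r.read_state(); info(s)
c=r.camera("scene");t=r.camera("top")
a=cv2.resize(c["image"][80:380,130:560],(645,450));b=t["image"][130:300,100:400]
b=cv2.copyMakeBorder(b,0,0,0,345,cv2.BORDER_CONSTANT)
cv2.imwrite("pics/m4.png",np.vstack([a,b])[:600,:,::-1])
E
```

```text
time: 6.85
ee_pos: [0.4358, -0.079, 0.2518]
eef_rot: [0.788, 0.616, -0.001, -0.001]
ft_force: [-0.6, 0.3, -0.7]
width: 0.0203
grip_force: 0.0
t 6.85 tcp [ 0.4358 -0.079   0.2518] chute [  -3.7 -209.4] turn to feed -0.06 F [-0.6  0.3 -0.7] w 0.02032062372329125 q [-0.66 -0.16  0.68  1.89  0.1   1.38 -0.26]
```

View pics/m4.png

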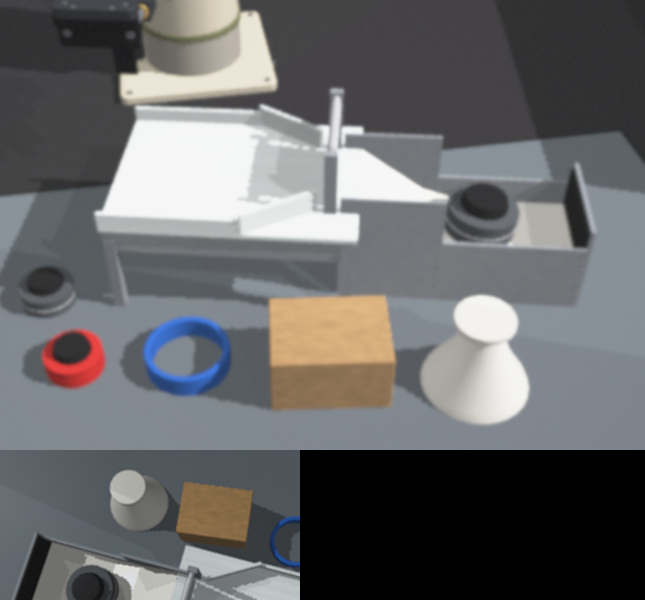

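The driver lies flat in the tray, with its cap at (192,267) in the top picture. The flap hangs shut and the other things are where they were. I let it settle for half a second, check, and hand in.

```bash
python3 -c "
from h import *; from bench import r
print(tochute(back(r.camera('top'),(192,267),.099)));cv2.imwrite('pics/a.png',r.camera('scene')['image'])"
python3 -m crank '[[[0,0,0,0,-0.54],[0,0,0,0,-0.54],[0,0,0,0,-0.54],[0,0,0,0,-0.54],[0,0,0,0,-0.54],[0,0,0,0,-0.54]]]'
python3 - <<'E'
from h import *; from bench import r
b=r.camera('scene')['image']; a=cv2.imread('pics/a.png')
d=cv2.absdiff(a,b).max(2); print((d[120:300,180:560]>40).sum())
if (d[120:300,180:560]>40).sum()<30: print(r.close_job())
E
```

```text
[ -1.24997367 160.61949455]
time: 7.65
ee_pos: [0.4366, -0.0785, 0.253]
eef_rot: [0.787, 0.616, 0.0, -0.0]
ft_force: [0.3, 0.2, 0.3]
width: 0.0201
grip_force: 0.0
1
the job is handed in; nothing more can be done
None
```

The driver went through the flap and lies flat in the tray, the flap hangs shut behind it, the other things on the desk were left alone, and the job was handed in about 8 s into the 35 s limit.

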